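# Point out the pump parts in fitting order

## Robot

A 6-joint arm with a two-finger parallel gripper is mounted at the origin on a cart in front of the work surface, level with it; the furniture and walls round the work are solid. World frame = base frame: x ahead of the robot, y to its left, z up, the work surface at z = 0. Lengths are in m, angles in degrees, forces in N, time in s.
With the tool pointing down it reaches from about 0.4 to 0.825 m from the base axis. Payload 7 kg.
Tool frame: the origin (TCP) lies between the finger pads; the fingertips stand 19 mm ahead of it and the grasp point (between the pads) is the TCP (r.finger_overhang is the distance from the TCP to the fingertips, in m); z points along the fingers, y is the direction in which the jaws open and shut (so a half turn about z gives the same grasp; the last joint's range is limited). The gripper opens to 88 mm and grips with 3 to 60 N. Pads are 19 mm wide; open, the fingers measure 130 mm over their backs; the gripper's body (78 mm by 193 mm) begins 47 mm behind the grasp point.
Start: joints at [92.367, 20.546, 0.682, 0, -70.136, -16.507], TCP at [0.165, 0.655, 0.246] pointing down, gripper open.
Joint ranges: [-176.03, 176.03], [-82.01, 121.73], [-58.28, 71.71], [-173.87, 95.51], [-174.79, -0.11], [-173.66, 173.66]. Speed limits (degrees/s): [136.94, 136.94, 172.46, 180, 180, 180].

## Interface

Orientations are given as [roll, pitch, yaw] about the fixed x, y, z axes, in that order (R = Rz(yaw) Ry(pitch) Rx(roll)).
In Python, from plant import r, optics gives the robot as it stands. The module is installed in compiled form; this text tells all that it offers.
- The arm moves only by the tool step_arm, never from a script. Its argument "increments" is a list of rows, each an object of numbers: "tx", "ty", "tz": the shift along the world's x, y, z in mm; "ax", "ay", "az": the turn, a rotation vector about the world's x, y, z in degrees; "claw": the gripper command: -1 is shut, 1 is fully open, values between are in proportion. In form: [{"tx": .., "ty": .., "tz": .., "ax": .., "ay": .., "az": .., "claw": ..}, ...]. A call has 1 to 12 rows; each row shifts and turns the commanded pose from where the row before left it; what a row does not reach is not made up. A row lasts 1/10 s, in which the tool goes at most 50 mm and 8.59 degrees, less where a joint would pass 70% of its speed; a pose out of reach is approached as far as the arm can. A call with a gripper value outside its range is refused whole. The fingers move at their own pace and stop on an object; "newtons" is the grip in N (left out, the last holds). Time passes only in rows, so rows that do not move let the fingers close. It gives the time, the measured TCP pose, the force and the opening at its end, in the units of the state.
- r.get_state(): the state, without advancing time (a new reading comes with each control period).
- optics.capture(name): name is "scene" or "top"; returns a dict with "image" (420x560x3 uint8, blue, green, red), "depth" (420x560 float32, m along the optical axis (not along the pixel's ray), 0 where there is no reading), "fx", "fy", "cx", "cy" (pixels), "R" (3x3) and "t" (3): a world point X has camera coordinates R X + t. Camera axes: x right, y down, z forward; pixel columns grow to the right and rows downward; lengths in m; the calibration is good to about 2 mm. A picture is of the moment at which its call begins.
- r.close_job(): hands the job in, once; it reports no verdict.
The state is a dict: "time_s": time; "joints": joint angles; "qd": joint speeds; "joint_torque": joint torques, N m; "tcp_pos": TCP position; "eef_rot": TCP orientation; "contact_force": force on the tool from outside, world axes, zero at the start; "moment": the same for the moment, N m; "gripper_width": finger opening in m.
Only numpy, scipy, OpenCV 4.12 (cv2) and the standard library are available. Lean on these libraries where they do the work, as an engineer would, in place of code of your own. Each camera call takes 0.05 s, during which the arm holds its last target. There are 200 camera calls.

## Task

Show the overhead camera in which order the parts in the grey kit tray go into the pump: point at the red-sealed bearing, then at the metal pulley hub, then at the black impeller. Each time bring the fingertips, pointing straight down, to about 2 cm above the middle of the part and keep still there for two seconds; finish while still pointing at the impeller. Touch nothing at any time, and do not point at the thermostat.

Things in the scene. Friction and masses are not known exactly. Their poses are not given: they have to be found in the camera images.
- bearing_top (a point): Ball bearing lying flat, 35 mm across, 11 mm high, silvery steel with a red seal ring round its bore. The point is on its vertical centre line, level with its highest point; z up. It stands loose in one of the four pockets of the kit tray; which one varies
- pulley_hub_top (a point): Pulley hub lying on its flange: bare grey metal, flange 64 mm across with small dark holes, narrower neck 38 mm across with a bore, 28 mm high in all. The point is on its vertical centre line, level with its highest point; z up. It stands loose in one of the four pockets of the kit tray; which one varies
- impeller_top (a point): Pump impeller lying on its disc, black, 56 mm across with upright vanes and a hub in the middle, 17 mm high. The point is on its vertical centre line, level with its highest point; z up. It stands loose in one of the four pockets of the kit tray; which one varies
- thermostat_top (a point): Thermostat insert, a brass-coloured dome with a round rim, 54 mm across, 27 mm high; not to be pointed at. The point is on its vertical centre line, level with its highest point; z up. It stands loose in one of the four pockets of the kit tray; which one varies
- kit_tray: Grey kit tray, fixed to the bench, 160 x 160 mm, 12 mm high, with a cross of 4 mm walls that makes four pockets about 74 mm square (pocket centres 39 mm from the middle along the tray's x and y); the pocket floor is 4 mm above the bench. A thin 50 mm long lug stands out 11 mm on each y side. Origin under its centre on the bench top
- thread_lock: Red bottle with white nozzle, standing on the bench beyond the tray, 32 mm across, 102 mm high; origin at the centre of its base. To be left alone
- plug_gauge: Steel plug gauge with knurled grip and red ring, standing upright beyond the tray, 24 mm across, 105 mm high; origin at the centre of its base. To be left alone
- marker_black: Marker pen lying on the bench between the yellow crate and the fixture, nearer the robot than the tray, 132 mm along its y, 16 mm high; origin at the middle of its underside. To be left alone, as is the fixture: white, on legs, fixed, 215 mm high with the pump housing it carries, with a grey air screwdriver up to 440 mm high leaning over it from the right
- screwdriver: Screwdriver with red handle lying on the bench to the right of the tray, 187 mm along its y, 28 mm high; origin at the middle of its underside. To be left alone
- yellow_crate: Large yellow crate with a heaped yellow load, fixed furniture standing on the bench to the left of the tray, 450 mm along its y, 338 mm along its x (which lies across the robot's view, along world y). Its rim is 215 mm above the bench, the peaks of its load up to about 260 mm. Origin at the middle of its underside. Keep the arm clear of it on the way to the tray
Mind the look-alikes: they are no part of the job. What is shaped like the part that bears bearing_top but brown is not meant.

How it is judged (in metres and radians):
On the way, in this order (a step that is already met when the one before it is completed fails the run):
1. the fingertips dwell just above the bearing, without contact (horizontal distance between the grasp point and bearing_top below 0.018 m and z of the grasp point in the frame of bearing_top between 0.018 and 0.06 m), for 1.5 s.
2. the fingertips dwell just above the pulley hub, without contact (horizontal distance between the grasp point and pulley_hub_top below 0.018 m and z of the grasp point in the frame of pulley_hub_top between 0.018 and 0.06 m), for 1.5 s.
3. the fingertips dwell just above the impeller, without contact (horizontal distance between the grasp point and impeller_top below 0.018 m and z of the grasp point in the frame of impeller_top between 0.018 and 0.06 m), for 1.5 s.
At the end, for the whole second after the job is handed in: The grasp point (about 19 mm behind the tips of shut fingers) is within 18 mm of the impeller's centre line and 18 to 60 mm above its highest point, so that the fingertips hover up to about 4 cm above it; no part or bystander has moved more than 6 mm (all of step 3 and distance of each of bearing_top, pulley_hub_top, impeller_top, thermostat_top, thread_lock, plug_gauge, marker_black, screwdriver from where it was at the start of the episode below 0.006 m); the robot touches nothing.
It fails at once if the robot touches something (contact force between any of the fingers, the arm and anything else above 0.3 N).
It fails at once if the thermostat is pointed at (grasp point within 20 mm of its centre line and less than 60 mm above its top) (horizontal distance between the grasp point and thermostat_top below 0.02 m and z of the grasp point in the frame of thermostat_top below 0.06 m).
It fails at once if a part or bystander is moved by more than 6 mm (not (distance of bearing_top from where it was at the start of the episode below 0.006 m) or not (distance of pulley_hub_top from where it was at the start of the episode below 0.006 m) or not (distance of impeller_top from where it was at the start of the episode below 0.006 m) or not (distance of thermostat_top from where it was at the start of the episode below 0.006 m) or not (distance of thread_lock from where it was at the start of the episode below 0.006 m) or not (distance of plug_gauge from where it was at the start of the episode below 0.006 m) or not (distance of marker_black from where it was at the start of the episode below 0.006 m) or not (distance of screwdriver from where it was at the start of the episode below 0.006 m)).
It also fails if it takes over 51 s, if anything falls off the work surface, if the arm or the gripper's body presses on something with over 40 N, if the wrist force passes 120 N, or if a joint passes its speed limit or range.

## Working session

There is one attempt and no reset: what is moved stays moved. The work goes in short steps, Python scripts to look and compute and a tool call to move; the robot and the scene stay as the last step left them, time stands still between calls to the robot, and variables do not carry over. Pictures are saved under pics/ and viewed, about 8 in all and at most 12, crops included, and the job is handed in when it is done.

Besides the shell and the picture viewer there is one more tool, called after ">>>" as name(argument=value, ...) on one line, values as JSON. step_arm: Moves the arm, as the interface text tells. Its arguments: {"type":"object","properties":{"increments":{"type":"array","items":{"type":"object","properties":{"tx":{"type":"number"},"ty":{"type":"number"},"tz":{"type":"number"},"ax":{"type":"number"},"ay":{"type":"number"},"az":{"type":"number"},"claw":{"type":"number"}}}},"newtons":{"type":"number"}},"required":["increments"]}

```bash
mkdir -p pics
python3 - <<'E'
from plant import r, optics
import cv2,numpy as np,pickle
print(r.get_state())
for n in("top","scene"):
    c=optics.capture(n);cv2.imwrite(f"pics/{n}0.png",c["image"]);pickle.dump(c,open(f"{n}0.pkl","wb"))
    print(n,c["fx"],c["cx"],c["cy"],c["R"],c["t"])
E
```

```text
{'time_s': 0.0, 'joints': array([ 9.23661047e+01,  2.05918351e+01,  6.32281383e-01, -2.23777064e-02,
       -7.01353489e+01, -1.65045864e+01]), 'qd': array([-0.01017549,  0.03185688,  0.00675186,  0.02455225,  0.02645999,
        0.06636205]), 'joint_torque': array([ 1.60283129e-03, -5.82723749e+01,  2.93043405e+01,  6.99700847e+00,
        7.07450919e-03, -1.53832971e-04]), 'tcp_pos': array([0.1648051 , 0.6540823 , 0.24459971]), 'eef_rot': array([ 1.79903031e+02, -6.79455612e-03, -1.41460973e+01]), 'contact_force': array([0.35542937, 0.08724706, 0.99048002]), 'moment': array([-0.02713908,  0.04076276,  0.04040587]), 'gripper_width': 0.08763264534535568}
top 425.83516089474773 282.69858862096316 211.76939223320386 [[-0.01089723 -0.9996553  -0.02388582]
 [-0.99672158  0.01277422 -0.07989312]
 [ 0.0801707   0.02293689 -0.99651721]] [-0.26772031  0.5072072   0.99046068]
scene 517.6630804983274 274.132557483304 210.19346974609755 [[ 0.80894804 -0.58774918 -0.01240809]
 [-0.44319442 -0.59585139 -0.66973116]
 [ 0.38624056  0.54727691 -0.74249998]] [-0.56857261  0.07161111  0.94810806]
```

View pics/top0.png

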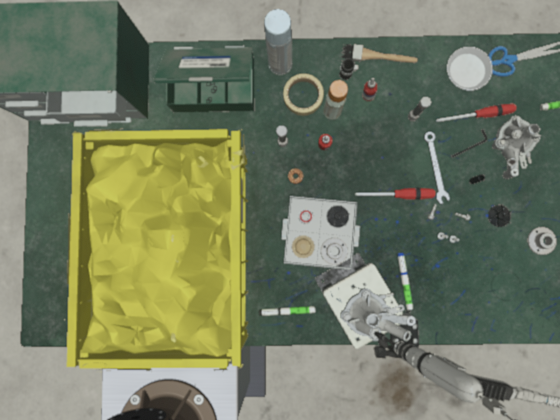

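View pics/scene0.png

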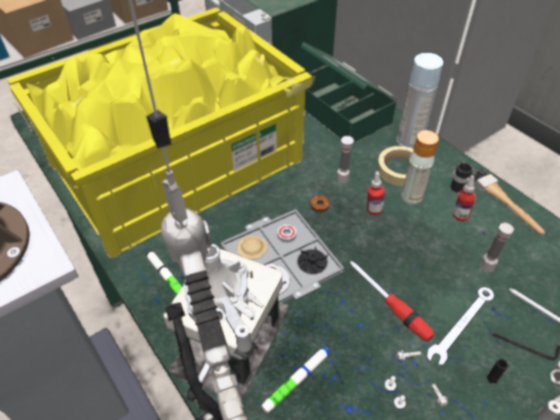

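The top view shows the tray at about (321,232). Its pockets hold the bearing (306,216), impeller (338,215), thermostat (303,245) and hub (334,250). The fixture stands just below and right of the hub, and the crate is to the left. The scene view agrees: the red-sealed ring is the bearing, and the brown ring outside the tray is the look-alike. Next I'll build a height map and measure.

```bash
cat > h.py <<'E'
import numpy as np,pickle,cv2
def cloud(c):
    d=c["depth"];v,u=np.mgrid[:420,:560]
    P=np.stack([(u-c["cx"])/c["fx"]*d,(v-c["cy"])/c["fy"]*d,d],-1)
    W=(P-c["t"])@c["R"]; W[d==0]=np.nan
    return W
E
python3 - <<'E'
from h import *
c=pickle.load(open("top0.pkl","rb"));W=cloud(c)
s=pickle.load(open("scene0.pkl","rb"));V=cloud(s)
np.set_printoptions(precision=3,suppress=True)
print("bench",np.nanmedian(W[170:190,310:340,2]))
for n,(u,v) in dict(bear=(306,216),imp=(338,215),th=(303,245),hub=(334,250),c1=(290,198),c2=(357,202),c3=(286,263),c4=(353,268)).items():
    print(n,np.nanmedian(W[v-2:v+3,u-2:u+3],(0,1)))
A=np.concatenate([W.reshape(-1,3),V.reshape(-1,3)]);A=A[np.isfinite(A).all(1)]
# height map, 3cm cells, cm
xs=np.arange(0.05,0.90,.03);ys=np.arange(0.5,-0.56,-.03)
H=np.full((len(xs),len(ys)),-1)
for i,x in enumerate(xs):
  for j,y in enumerate(ys):
    m=(abs(A[:,0]-x)<.015)&(abs(A[:,1]-y)<.015)&(A[:,2]<.6)
    if m.any():H[i,j]=round(100*np.percentile(A[m,2],99))
print("     "+" ".join(f"{int(round(y*100)):3d}" for y in ys))
for i in range(len(xs))[::-1]:print(f"{xs[i]:.2f} "+" ".join(f"{h:3d}" for h in H[i]))
u0,v0,u1,v1=240,150,440,300
cv2.imwrite("pics/crop.png",cv2.resize(c["image"][v0:v1,u0:u1],None,fx=4,fy=4,interpolation=cv2.INTER_CUBIC))
E
```

```text
bench -0.00030506216062409295
bear [ 0.494 -0.329  0.003]
imp [ 0.495 -0.404  0.019]
th [ 0.425 -0.32   0.03 ]
hub [ 0.413 -0.394  0.003]
c1 [ 0.538 -0.291  0.003]
c2 [ 0.526 -0.452  0.001]
c3 [ 0.383 -0.28   0.   ]
c4 [ 0.37  -0.438  0.007]
      50  47  44  41  38  35  32  29  26  23  20  17  14  11   8   5   2  -1  -4  -7 -10 -13 -16 -19 -22 -25 -28 -31 -34 -37 -40 -43 -46 -49 -52 -55
0.89  -1  -1  -1  -1  -1  -1  -1  20  20  20  20  20  20  20  20  20   0   8   8   7   8   8   7   8   7  20  20  20   0   0   0   2   2   2   1   1
0.86  -1  -1  -1  -1  -1  -1  -1  20  20  20  20  20  20  20  20  20  -1  10  10  10  10  10  10  10   9  20  20  20   0   0   3   6   5   0   0   1
0.83  -1  -1  -1  -1  -1  -1  -1  20  20  20  20  20  20  20  20  20   0  12  12  12  12  12  12  12  11   0  18   3   3   2   2   6   5   0   0   0
0.80  -1  -1  -1  -1  -1  -1  -1  20  20  20  20  20  20  20  20  20   0  15  15  15  15  14  15  15  14   0   3   2   0   3   0   0   8  10   0   0
0.77  -1  -1  -1  -1  -1  -1  -1  20  20  20  20  20  20  20  20  20   0  15  15  15  16  15  15  15  15   0   3 
[... 2911 characters left out ...]
 -79 -70 -70 -70 -70 -70 -70 -70 -70 -70 -70 -69 -69 -70  -1  -1  -1  -1  -1  -1  -1  -1  -1  -1   1  -1
0.14 -80 -79 -79 -79 -79 -79 -79 -79 -79 -79  -1   0   0   0   0   0   0   0   0   0   0   0   0 -69  -1  -1  -1  -1  -1  -1  -1  -1  -1  -1  -1  -1
0.11 -80 -79 -79 -80 -80 -79 -79 -79 -80 -79  -1   0   0   0   0  20  21  21  21  20   0   0   0  -1  -1  -1  -1  -1  -1  -1  -1  -1  -1  -1  -1  -1
0.08  -1  -1  -1  -1  -1  -1  -1  -1  -1  -1  -1   0   0   0   2   6   6   7   8   3   2   0   0  -1  -1  -1  -1  -1  -1  -1  -1  -1  -1  -1  -1  -1
0.05  -1  -1  -1  -1  -1  -1  -1  -1  -1  -1  -1   0   0   1   2   2  -1  -1  10   6   2   0   0  -1  -1  -1  -1  -1  -1  -1  -1  -1  -1  -1  -1  -1
```

View pics/crop.png

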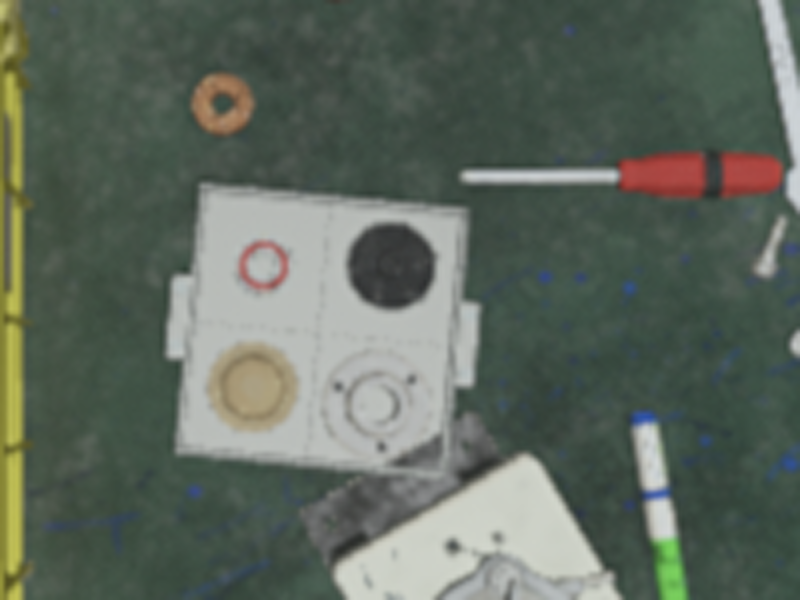

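The crop shows the bearing ring centre at (263,266), impeller (391,266), thermostat (252,387) and hub neck at about (373,400). I'll measure these exactly at their known heights and cross-check them against depth and tray geometry.

Run:
```python
from h import *
from scipy.optimize import minimize
np.set_printoptions(precision=4,suppress=True)
C={n:pickle.load(open(n+"0.pkl","rb")) for n in("top","scene")}
def ray(c,u,v,z):
    d=c["R"].T@np.array([(u-c["cx"])/c["fx"],(v-c["cy"])/c["fy"],1]);o=-c["R"].T@c["t"]
    return o+d*(z-o[2])/d[2]
t=C["top"]
px=lambda a,b:((a+.5)/4-.5+240,(b+.5)/4-.5+150)
for n,a,b,z in(("bear",263,266,.015),("imp",391,266,.015),("th",252,387,.025),("hubneck",373,400,.032),
  ("T_tl",201,185,.012),("T_tr",469,209,.012),("T_bl",177,454,.012)): print(n,ray(t,*px(a,b),z)[:2])
T=[ray(t,*px(a,b),.012) for a,b in((201,185),(469,209),(177,454))]
cen=(T[1]+T[2])/2; ex=(T[0]-T[2])[:2];ex/=np.linalg.norm(ex);ey=(T[0]-T[1])[:2];ey/=np.linalg.norm(ey)
print("tray",cen,"sides",np.linalg.norm(T[0]-T[1]),np.linalg.norm(T[0]-T[2]),"yaw",np.degrees(np.arctan2(ex[1],ex[0])))
for n,i,j in(("bear",1,1),("imp",1,-1),("th",-1,1),("hub",-1,-1)):
    p=cen[:2]+.039*(i*ex+j*ey);print(n,"pocket",p)
    for k in C:
        A=cloud(C[k]).reshape(-1,3);A=A[np.isfinite(A).all(1)]
        m=(np.linalg.norm(A[:,:2]-p,axis=1)<.036);B=A[m];
        zz=.022 if n in("hub","th") else .011
        q=B[B[:,2]>zz]
        print("  ",k,len(B),len(q),"zmax",B[:,2].max().round(4) if len(B) else 0, "mid",(q.min(0)+q.max(0))/2 if len(q) else 0,"ext",np.ptp(q,axis=0) if len(q) else 0)
def col(k,c,lo,hi,win):
    h=cv2.cvtColor(c["image"],cv2.COLOR_BGR2HSV)
for k,win,z in(("top",(296,206,317,227),.015),("scene",(270,220,305,250),.015)):
    c=C[k];u0,v0,u1,v1=win;I=c["image"][v0:v1,u0:u1].astype(int);m=(I[...,2]-I[...,1]>35)
    v,u=np.nonzero(m);print("red",k,m.sum(),ray(c,(u.min()+u.max())/2+u0,(v.min()+v.max())/2+v0,z))
for k,win in(("top",(322,200,353,232)),("scene",(293,240,332,280))):
    c=C[k];u0,v0,u1,v1=win;m=c["image"][v0:v1,u0:u1].max(2)<75
    v,u=np.nonzero(m);print("black",k,m.sum(),ray(c,u.mean()+u0,v.mean()+v0,.013))
```

```text
bear [ 0.4931 -0.3272]
imp [ 0.4922 -0.4027]
th [ 0.4219 -0.3194]
hubneck [ 0.4137 -0.3889]
T_tl [ 0.5422 -0.2911]
T_tr [ 0.5257 -0.4499]
T_bl [ 0.383 -0.275]
tray [ 0.4544 -0.3625  0.012 ] sides 0.15960975401662747 0.15997240448891673 yaw -5.7688358443691925
bear pocket [ 0.4972 -0.3276]
   top 711 132 zmax 0.0196 mid [ 0.4936 -0.3264  0.0153] ext [0.0332 0.0333 0.0085]
   scene 905 216 zmax 0.018 mid [ 0.4924 -0.3193  0.0145] ext [0.0356 0.054  0.007 ]
imp pocket [ 0.4891 -0.4052]
   top 709 121 zmax 0.0241 mid [ 0.4939 -0.4043  0.0176] ext [0.0497 0.052  0.0131]
   scene 1051 245 zmax 0.0241 mid [ 0.4917 -0.4005  0.0176] ext [0.0502 0.0624 0.0131]
th pocket [ 0.4196 -0.3198]
   top 721 156 zmax 0.0339 mid [ 0.4228 -0.3181  0.028 ] ext [0.0327 0.0329 0.0119]
   scene 802 238 zmax 0.033 mid [ 0.4188 -0.3228  0.0275] ext [0.0357 0.0346 0.0109]
hub pocket [ 0.4115 -0.3973]
   top 723 127 zmax 0.0349 mid [ 0.4116 -0.3929  0.03  ] ext [0.0346 0.035  0.0099]
   scene 341 54 zmax 0.0345 mid [ 0.4201 -0.3904  0.031 ] ext [0.0178 0.0245 0.0071]
red top 49 [ 0.4946 -0.3275  0.015 ]
red scene 110 [ 0.4925 -0.3284  0.015 ]
black top 316 [ 0.4929 -0.4032  0.013 ]
black scene 483 [ 0.4888 -0.4073  0.013 ]
```

>>> step_arm(increments=[{"tz":35,"claw":-1},{"tz":35},{"tz":35},{"tz":35},{"tz":35},{"tz":0}])

```text
$.increments[0]: bad value
```

>>> step_arm(increments=[{"tx":0,"ty":0,"tz":35,"ax":0,"ay":0,"az":0,"claw":-1},{"tx":0,"ty":0,"tz":35,"ax":0,"ay":0,"az":0,"claw":-1},{"tx":0,"ty":0,"tz":35,"ax":0,"ay":0,"az":0,"claw":-1},{"tx":0,"ty":0,"tz":35,"ax":0,"ay":0,"az":0,"claw":-1},{"tx":0,"ty":0,"tz":0,"ax":0,"ay":0,"az":0,"claw":-1}])

```text
time_s: 0.6
tcp_pos: [0.1656, 0.6558, 0.3913]
eef_rot: [-179.5, 0.0, -14.1]
contact_force: [0.6, 0.1, 0.5]
gripper_width: 0.0535
```

Run:
```python
import numpy as np
p=np.array([165,655.]);a0=np.degrees(np.arctan2(p[1],p[0]));r0=np.hypot(*p)
a1=np.degrees(np.arctan2(-327,493.5));r1=np.hypot(327,493.5)
n=28;c=p.copy()
for k in range(1,n+1):
    s=k/n;a=np.radians(a0+(a1-a0)*s);R=r0+(r1-r0)*s
    d=np.round(R*np.array([np.cos(a),np.sin(a)])-c);c+=d;print(k,d.astype(int),end="; ")
print(c)
```

```text
1 [ 43 -16]; 2 [ 42 -18]; 3 [ 41 -21]; 4 [ 38 -24]; 5 [ 37 -26]; 6 [ 35 -29]; 7 [ 33 -31]; 8 [ 30 -32]; 9 [ 28 -35]; 10 [ 25 -36]; 11 [ 23 -38]; 12 [ 20 -39]; 13 [ 17 -40]; 14 [ 14 -41]; 15 [ 11 -42]; 16 [  9 -42]; 17 [  5 -42]; 18 [  3 -43]; 19 [  0 -42]; 20 [ -4 -42]; 21 [ -6 -42]; 22 [ -9 -41]; 23 [-11 -40]; 24 [-14 -39]; 25 [-17 -37]; 26 [-19 -36]; 27 [-22 -35]; 28 [-24 -33]; [ 493. -327.]
```

>>> step_arm(increments=[{"tx":43,"ty":-16,"tz":10,"ax":0,"ay":0,"az":-4.5,"claw":-1},{"tx":42,"ty":-18,"tz":10,"ax":0,"ay":0,"az":-4.5,"claw":-1},{"tx":41,"ty":-21,"tz":10,"ax":0,"ay":0,"az":-4.5,"claw":-1},{"tx":38,"ty":-24,"tz":10,"ax":0,"ay":0,"az":-4.5,"claw":-1},{"tx":37,"ty":-26,"tz":0,"ax":0,"ay":0,"az":-4.5,"claw":-1},{"tx":35,"ty":-29,"tz":0,"ax":0,"ay":0,"az":-4.5,"claw":-1},{"tx":33,"ty":-31,"tz":0,"ax":0,"ay":0,"az":-4.5,"claw":-1},{"tx":30,"ty":-32,"tz":0,"ax":0,"ay":0,"az":-4.5,"claw":-1},{"tx":28,"ty":-35,"tz":0,"ax":0,"ay":0,"az":-4.5,"claw":-1},{"tx":25,"ty":-36,"tz":0,"ax":0,"ay":0,"az":-4.5,"claw":-1},{"tx":23,"ty":-38,"tz":0,"ax":0,"ay":0,"az":-4.5,"claw":-1},{"tx":20,"ty":-39,"tz":0,"ax":0,"ay":0,"az":-4.5,"claw":-1}])

```text
time_s: 1.8
tcp_pos: [0.5606, 0.3079, 0.4244]
eef_rot: [179.9, -0.0, -68.3]
contact_force: [0.1, 0.3, -0.2]
gripper_width: 0.0006
```

>>> step_arm(increments=[{"tx":17,"ty":-40,"tz":0,"ax":0,"ay":0,"az":-4.5,"claw":-1},{"tx":14,"ty":-41,"tz":0,"ax":0,"ay":0,"az":-4.5,"claw":-1},{"tx":0,"ty":0,"tz":0,"ax":0,"ay":0,"az":0,"claw":-1},{"tx":0,"ty":0,"tz":0,"ax":0,"ay":0,"az":0,"claw":-1}])

```text
time_s: 2.2
tcp_pos: [0.5912, 0.2274, 0.425]
eef_rot: [180.0, 0.0, -77.2]
contact_force: [-0.4, -0.5, -0.9]
gripper_width: 0.0006
```

Run:
```python
from plant import r, optics
import cv2,numpy as np,pickle
s=r.get_state();print(s["joints"],s["tcp_pos"],s["eef_rot"])
I=[]
for n in("top","scene"):
    c=optics.capture(n);I.append(c["image"]);pickle.dump(c,open(f"{n}1.pkl","wb"))
cv2.imwrite("pics/mid.png",cv2.resize(np.hstack(I),(800,300)))
```

```text
[ 3.86564400e+01  1.34896801e+01  1.35227364e+01 -1.98498661e-02
 -9.00717297e+01 -2.59002157e+01] [0.59115719 0.22741577 0.42496315] [ 1.79956541e+02  9.63328230e-04 -7.72437579e+01]
```

View pics/mid.png

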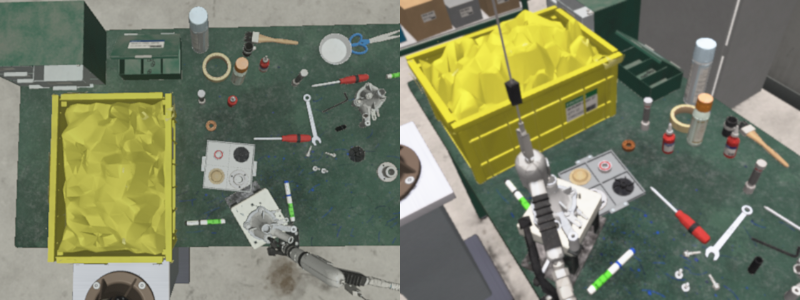

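The arm isn't in either view yet, and nothing in the scene has moved. The joint readings show the arm's plane is offset about 0.19 m to the left, which puts it over the crate. I'll carry on high and check clearances before coming down.

>>> step_arm(increments=[{"tx":11,"ty":-42,"tz":0,"ax":0,"ay":0,"az":-4.5,"claw":-1},{"tx":9,"ty":-42,"tz":0,"ax":0,"ay":0,"az":-4.5,"claw":-1},{"tx":5,"ty":-42,"tz":0,"ax":0,"ay":0,"az":-4.5,"claw":-1},{"tx":3,"ty":-43,"tz":0,"ax":0,"ay":0,"az":-4.5,"claw":-1},{"tx":0,"ty":-42,"tz":0,"ax":0,"ay":0,"az":-4.5,"claw":-1},{"tx":-4,"ty":-42,"tz":0,"ax":0,"ay":0,"az":-4.5,"claw":-1},{"tx":-6,"ty":-42,"tz":0,"ax":0,"ay":0,"az":-4.5,"claw":-1},{"tx":-9,"ty":-41,"tz":0,"ax":0,"ay":0,"az":-4.5,"claw":-1}])

```text
time_s: 3.1
tcp_pos: [0.6, -0.1076, 0.425]
eef_rot: [180.0, -0.0, -113.2]
contact_force: [0.9, 0.1, -0.9]
gripper_width: 0.0003
```

>>> step_arm(increments=[{"tx":-11,"ty":-40,"tz":0,"ax":0,"ay":0,"az":-4.5,"claw":-1},{"tx":-14,"ty":-39,"tz":0,"ax":0,"ay":0,"az":-4.5,"claw":-1},{"tx":-17,"ty":-37,"tz":0,"ax":0,"ay":0,"az":-4.5,"claw":-1},{"tx":-19,"ty":-36,"tz":0,"ax":0,"ay":0,"az":-4.5,"claw":-1},{"tx":-22,"ty":-35,"tz":0,"ax":0,"ay":0,"az":-4.5,"claw":-1},{"tx":-24,"ty":-33,"tz":0,"ax":0,"ay":0,"az":-4.5,"claw":-1},{"tx":0,"ty":0,"tz":0,"ax":0,"ay":0,"az":0,"claw":-1},{"tx":0,"ty":0,"tz":0,"ax":0,"ay":0,"az":0,"claw":-1}])

```text
time_s: 3.9
tcp_pos: [0.493, -0.3272, 0.4254]
eef_rot: [180.0, 0.0, -140.1]
contact_force: [0.1, 0.9, -0.3]
gripper_width: 0.0003
```

Run:
```python
from plant import r, optics
import cv2,numpy as np,pickle
from h import cloud
np.set_printoptions(precision=3,suppress=True)
s=r.get_state();print(s["joints"],s["tcp_pos"],s["eef_rot"])
I=[];N=[]
for n in("top","scene"):
    c=optics.capture(n);I.append(c["image"]);pickle.dump(c,open(f"{n}2.pkl","wb"))
    o=pickle.load(open(f"{n}0.pkl","rb"))
    m=(c["depth"]>0)&((o["depth"]-c["depth"]>.03)|(o["depth"]==0))
    W=cloud(c)[m];N.append(W[np.isfinite(W).all(1)])
cv2.imwrite("pics/above.png",cv2.resize(np.hstack(I),(800,300)))
A=np.concatenate(N);np.save("arm.npy",A);print(len(N[0]),len(N[1]))
xs=np.arange(.0,.7,.04);ys=np.arange(.1,-.55,-.04)
print("cm min/max"," ".join(f"{y*100:5.0f}" for y in ys))
for x in xs[::-1]:
    row=[]
    for y in ys:
        q=A[(abs(A[:,0]-x)<.02)&(abs(A[:,1]-y)<.02),2]
        row.append(f"{q.min()*100:.0f}/{q.max()*100:.0f}" if len(q)>2 else "  .  ")
    print(f"{x:.2f} "+" ".join(f"{t:>5}" for t in row))
```

```text
[-14.67    9.214   8.207  -0.016 -88.995 -35.448] [ 0.493 -0.327  0.425] [ 179.989    0.012 -140.119]
101157 2254
cm min/max    10     6     2    -2    -6   -10   -14   -18   -22   -26   -30   -34   -38   -42   -46   -50   -54
0.68   .   17/19   .     .     .     .     .     .    -0/0  5/11  0/10   .    3/10   .     .     .    -0/0
0.64 19/21   .     .     .     .     .     .     .     .     .     .     .     0/5   .    -0/0  -0/0   .  
0.60   .     .     .     .     .     .     .   -0/21   .     .     .     .   -0/-0   .    -0/0   .     .  
0.56   .     .     .     .   21/24   .   20/83 -0/83 -0/83 81/82 -0/82   .   -0/-0  -0/0   .    -0/0   .  
0.52   .   25/25   .   25/26 21/23 21/24 21/83 12/84 82/84  0/84  0/85  0/85 84/85  2/48   .    -0/0   0/0
0.48   .   22/25   .   24/25   .     .    1/82 -0/83 51/83  0/84 43/85 41/85  0/85   0/1   0/1  -0/0  -0/0
0.44   .     .   23/25 23/24   .   25/27 22/82  4/82 -0/52  0/80  1/85  1/85  0/85   .    -0/0   .    -0/0
0.40   .     .   23/24   .   25/25 25/27 19/81 -0/81   .   -0/52  1/52   .     .     1/1   .     0/0   .  
0.36   .   23/24 
[... 359 characters left out ...]
   .    -0/0  -0/0   .    0/13   .   16/31  1/41 36/48
0.20 18/21 -80/18   .     .    0/21  1/21   .    3/21   .    -0/0   .    -0/0   .     .   -0/18 -1/15  1/52
0.16   .     .     .     .     .     .     .     .     .     .     .     .     .     .     .     .     .  
0.12 -0/21  -0/0 -70/-0 -70/-0  -0/0 -70/0 -70/0   .     .     .     .     .     .     .     .     .     .  
0.08  0/19   .     .     .     0/4   .   -61/0   .     .     .     .     .     .     .     .     .     .  
0.04   .     .     .     .     .     .   -47/-9   .     .     .     .     .     .     .     .     .     .  
0.00   .     .     .     .     .     .   -42/-11   .     .     .     .     .     .     .     .     .     .
```

View pics/above.png

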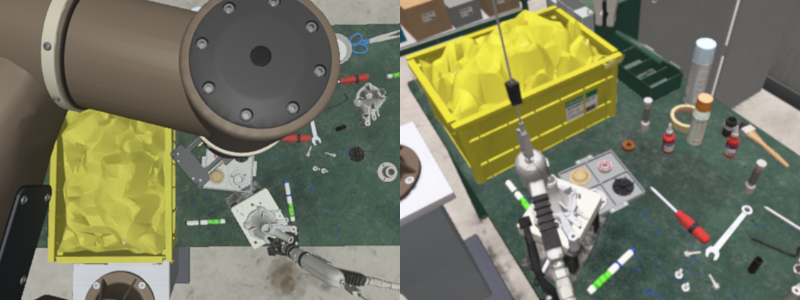

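The wrist is overhead, with its top at z 0.85, so at pointing height it will still be well above the crate. The gripper body's end shows at the lower left, around (190,165). I'll measure the body's footprint and the fixture's height near the hub.

Run:
```python
from h import *
np.set_printoptions(precision=3,suppress=True)
A=np.load("arm.npy");tcp=np.array([.493,-.327,.425]);B=A-tcp
b=np.radians(-50);e=np.array([np.cos(b),np.sin(b)]);f=np.array([-e[1],e[0]])
for lo,hi in((-.02,.04),(.04,.07),(.07,.1),(.1,.14),(.14,.2),(.2,.3),(.3,.36),(.36,.45)):
    q=B[(B[:,2]>lo)&(B[:,2]<hi)&(np.hypot(B[:,0],B[:,1])<.5)]
    if len(q): print(lo,hi,len(q),"jaw axis",(q[:,:2]@e).min(),(q[:,:2]@e).max(),"across",(q[:,:2]@f).min(),(q[:,:2]@f).max())
P=np.concatenate([cloud(pickle.load(open(n+"0.pkl","rb"))).reshape(-1,3) for n in("top","scene")])
P=P[np.isfinite(P).all(1)]
for n,h in(("hub",(.412,-.392)),("imp",(.493,-.4035)),("bear",(.4935,-.327))):
    D=P[:,:2]-np.array(h)
    for az in(-50,-60):
        b=np.radians(az);e=np.array([np.cos(b),np.sin(b)]);f=np.array([-e[1],e[0]])
        for pad in(0,.015,.03):
            m=(abs(D@e)<.097+pad)&(abs(D@f)<.039+pad)&(P[:,2]<.5);print(n,az,pad,"max z under body",np.percentile(P[m,2],[99,99.9,100]))
```

```text
-0.02 0.04 1155 jaw axis -0.027965752852892583 0.021984874271471104 across -0.3563150346563404 0.009994487603053381
0.04 0.07 273 jaw axis -0.06741222884035178 0.08869229758437563 across -0.35437644843341043 0.03195864527274056
0.07 0.1 2000 jaw axis -0.0962072885897307 -0.006120045743053662 across -0.35846066495112494 0.03913142745554752
0.14 0.2 105 jaw axis -0.04572374579693305 -0.017219836267618287 across -0.04291541980545622 0.01183764297134874
0.2 0.3 161 jaw axis -0.045768963543882116 -0.022017643278292958 across -0.04063248152334835 0.008076074718490775
0.3 0.36 6347 jaw axis -0.2524253048493915 0.0015269791196096537 across -0.051388600196518336 0.08842491025707917
0.36 0.45 91563 jaw axis -0.24533526470102396 0.04846341005502066 across -0.04905655388527653 0.14397386086243805
hub -50 0 max z under body [0.032 0.034 0.035]
hub -50 0.015 max z under body [0.128 0.131 0.132]
hub -50 0.03 max z under body [0.131 0.132 0.134]
hub -60 0 max z under body [0.032 0.034 0.035]
hub -60 0.015 max z under body [0.032 0.034 0.122]
hub -60 0.03 max z under body [0.131 0.132 0.134]
imp -50 0 max z under body [0.022 0.026 0.033]
imp -50 0.015 max z under body [0.031 0.034 0.035]
imp -50 0.03 max z under body [0.031 0.034 0.035]
imp -60 0 max z under body [0.023 0.028 0.031]
imp -60 0.015 max z under body [0.029 0.033 0.034]
imp -60 0.03 max z under body [0.03  0.033 0.035]
bear -50 0 max z under body [0.019 0.026 0.029]
bear -50 0.015 max z under body [0.027 0.032 0.034]
bear -50 0.03 max z under body [0.202 0.215 0.217]
bear -60 0 max z under body [0.018 0.022 0.024]
bear -60 0.015 max z under body [0.023 0.029 0.034]
bear -60 0.03 max z under body [0.209 0.215 0.217]
```

The body's 193 mm runs along the jaw axis. With the jaws at −60° azimuth there is at least 15 mm clear at all three parts. Now down over the bearing.

>>> step_arm(increments=[{"tx":0,"ty":0,"tz":-30,"ax":0,"ay":0,"az":-2,"claw":-1},{"tx":0,"ty":0,"tz":-30,"ax":0,"ay":0,"az":-2,"claw":-1},{"tx":0,"ty":0,"tz":-30,"ax":0,"ay":0,"az":-2,"claw":-1},{"tx":0,"ty":0,"tz":-30,"ax":0,"ay":0,"az":-2,"claw":-1},{"tx":0,"ty":0,"tz":-30,"ax":0,"ay":0,"az":-2,"claw":-1},{"tx":0,"ty":0,"tz":-30,"ax":0,"ay":0,"az":0,"claw":-1},{"tx":0,"ty":0,"tz":-30,"ax":0,"ay":0,"az":0,"claw":-1},{"tx":0,"ty":0,"tz":-30,"ax":0,"ay":0,"az":0,"claw":-1},{"tx":0,"ty":0,"tz":-30,"ax":0,"ay":0,"az":0,"claw":-1},{"tx":0,"ty":0,"tz":-30,"ax":0,"ay":0,"az":0,"claw":-1},{"tx":0,"ty":0,"tz":0,"ax":0,"ay":0,"az":0,"claw":-1}])

```text
time_s: 5.1
tcp_pos: [0.4913, -0.3252, 0.1213]
eef_rot: [179.7, -0.3, -150.0]
contact_force: [-0.3, -1.0, 0.3]
gripper_width: 0.0006
```

Run:
```python
from plant import r, optics
import cv2,numpy as np
s=r.get_state();print(s["joints"],s["tcp_pos"],s["eef_rot"])
I=[optics.capture(n)["image"] for n in("top","scene")]
cv2.imwrite("pics/low.png",np.hstack([cv2.resize(I[0],(400,300)),cv2.resize(I[1][100:340,180:500],(400,300))]))
```

```text
[-14.53902134  19.00992409 -19.23918688  -0.07761086 -52.18540978
 -45.44930492] [ 0.4912595  -0.32515348  0.12134923] [ 179.65171084   -0.2669098  -150.03533137]
```

View pics/low.png

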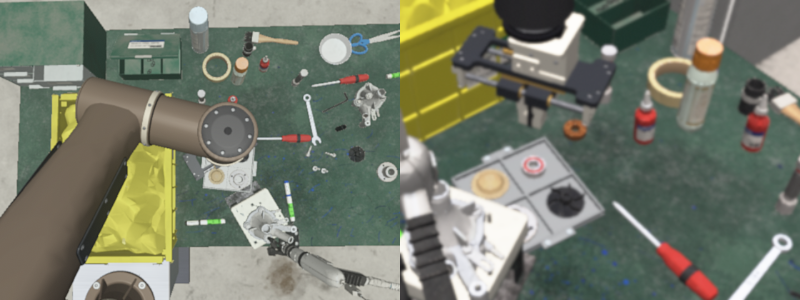

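The shut fingers at (535,115) hang above the red-ringed bearing at (535,163), and the wrist and body are clear of the crate. Going down the rest of the way and holding.

>>> step_arm(increments=[{"tx":2,"ty":-2,"tz":-16,"ax":0,"ay":0,"az":0,"claw":-1},{"tx":0,"ty":0,"tz":-16,"ax":0,"ay":0,"az":0,"claw":-1},{"tx":0,"ty":0,"tz":-16,"ax":0,"ay":0,"az":0,"claw":-1},{"tx":0,"ty":0,"tz":-16,"ax":0,"ay":0,"az":0,"claw":-1},{"tx":0,"ty":0,"tz":0,"ax":0,"ay":0,"az":0,"claw":-1},{"tx":0,"ty":0,"tz":0,"ax":0,"ay":0,"az":0,"claw":-1},{"tx":0,"ty":0,"tz":0,"ax":0,"ay":0,"az":0,"claw":-1}])

```text
time_s: 5.9
tcp_pos: [0.4962, -0.3297, 0.0634]
eef_rot: [-179.9, 0.1, -150.1]
contact_force: [0.7, -0.8, 1.2]
gripper_width: 0.0003
```

Run:
```python
from plant import r, optics
import cv2,numpy as np
s=r.get_state();print(s["tcp_pos"],s["eef_rot"],s["contact_force"])
I=optics.capture("scene")["image"]
cv2.imwrite("pics/bear.png",cv2.resize(I[180:330,200:400],(800,600)))
```

```text
[ 0.49618415 -0.32972412  0.0634033 ] [-1.79878592e+02  9.48566445e-02 -1.50099255e+02] [ 0.73948996 -0.77244697  1.19932355]
```

View pics/bear.png

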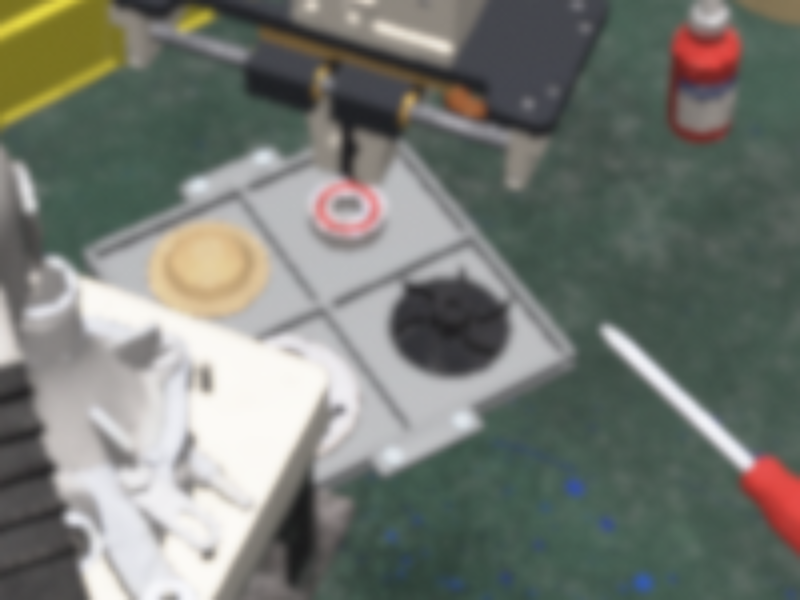

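The fingertips stand over the bearing's red ring at (347,208) with a visible gap. The thermostat is at (208,268) and the impeller at (450,320), and nothing has been disturbed. A small trim, then the dwell.

>>> step_arm(increments=[{"tx":-2,"ty":2,"tz":-7,"ax":0,"ay":0,"az":0,"claw":-1},{"tx":0,"ty":0,"tz":0,"ax":0,"ay":0,"az":0,"claw":-1},{"tx":0,"ty":0,"tz":0,"ax":0,"ay":0,"az":0,"claw":-1},{"tx":0,"ty":0,"tz":0,"ax":0,"ay":0,"az":0,"claw":-1},{"tx":0,"ty":0,"tz":0,"ax":0,"ay":0,"az":0,"claw":-1},{"tx":0,"ty":0,"tz":0,"ax":0,"ay":0,"az":0,"claw":-1},{"tx":0,"ty":0,"tz":0,"ax":0,"ay":0,"az":0,"claw":-1},{"tx":0,"ty":0,"tz":0,"ax":0,"ay":0,"az":0,"claw":-1},{"tx":0,"ty":0,"tz":0,"ax":0,"ay":0,"az":0,"claw":-1},{"tx":0,"ty":0,"tz":0,"ax":0,"ay":0,"az":0,"claw":-1},{"tx":0,"ty":0,"tz":0,"ax":0,"ay":0,"az":0,"claw":-1},{"tx":0,"ty":0,"tz":0,"ax":0,"ay":0,"az":0,"claw":-1}])

```text
time_s: 7.15
tcp_pos: [0.4929, -0.3275, 0.0546]
eef_rot: [-180.0, 0.0, -150.1]
contact_force: [1.2, -0.9, -0.2]
gripper_width: 0.0003
```

>>> step_arm(increments=[{"tx":0,"ty":0,"tz":0,"ax":0,"ay":0,"az":0,"claw":-1},{"tx":0,"ty":0,"tz":0,"ax":0,"ay":0,"az":0,"claw":-1},{"tx":0,"ty":0,"tz":0,"ax":0,"ay":0,"az":0,"claw":-1},{"tx":0,"ty":0,"tz":0,"ax":0,"ay":0,"az":0,"claw":-1},{"tx":0,"ty":0,"tz":0,"ax":0,"ay":0,"az":0,"claw":-1},{"tx":0,"ty":0,"tz":0,"ax":0,"ay":0,"az":0,"claw":-1},{"tx":0,"ty":0,"tz":0,"ax":0,"ay":0,"az":0,"claw":-1},{"tx":0,"ty":0,"tz":0,"ax":0,"ay":0,"az":0,"claw":-1},{"tx":0,"ty":0,"tz":0,"ax":0,"ay":0,"az":0,"claw":-1},{"tx":0,"ty":0,"tz":0,"ax":0,"ay":0,"az":0,"claw":-1},{"tx":0,"ty":0,"tz":0,"ax":0,"ay":0,"az":0,"claw":-1},{"tx":0,"ty":0,"tz":0,"ax":0,"ay":0,"az":0,"claw":-1}])

```text
time_s: 8.35
tcp_pos: [0.4929, -0.3275, 0.0546]
eef_rot: [-180.0, 0.0, -150.1]
contact_force: [0.6, -0.4, -0.2]
gripper_width: 0.0001
```

>>> step_arm(increments=[{"tx":0,"ty":0,"tz":25,"ax":0,"ay":0,"az":0,"claw":-1},{"tx":0,"ty":0,"tz":25,"ax":0,"ay":0,"az":0,"claw":-1},{"tx":0,"ty":0,"tz":30,"ax":0,"ay":0,"az":0,"claw":-1},{"tx":0,"ty":0,"tz":30,"ax":0,"ay":0,"az":0,"claw":-1},{"tx":-16,"ty":-13,"tz":0,"ax":0,"ay":0,"az":0,"claw":-1},{"tx":-16,"ty":-13,"tz":0,"ax":0,"ay":0,"az":0,"claw":-1},{"tx":-16,"ty":-13,"tz":0,"ax":0,"ay":0,"az":0,"claw":-1},{"tx":-16,"ty":-13,"tz":0,"ax":0,"ay":0,"az":0,"claw":-1},{"tx":-16,"ty":-12,"tz":0,"ax":0,"ay":0,"az":0,"claw":-1},{"tx":0,"ty":0,"tz":0,"ax":0,"ay":0,"az":0,"claw":-1},{"tx":0,"ty":0,"tz":0,"ax":0,"ay":0,"az":0,"claw":-1},{"tx":0,"ty":0,"tz":0,"ax":0,"ay":0,"az":0,"claw":-1}])

```text
time_s: 9.55
tcp_pos: [0.4134, -0.3913, 0.1646]
eef_rot: [-180.0, 0.0, -150.1]
contact_force: [-0.1, 0.0, -0.2]
gripper_width: 0.0004
```

Run:
```python
from plant import r, optics
import cv2,numpy as np
s=r.get_state();print(s["tcp_pos"],s["eef_rot"],s["contact_force"])
I=[optics.capture(n)["image"] for n in("top","scene")]
cv2.imwrite("pics/hub.png",np.hstack([cv2.resize(I[0][170:320,240:440],(400,300)),cv2.resize(I[1][130:330,180:440],(400,300))]))
```

```text
[ 0.41338556 -0.39127983  0.16458622] [-1.79990314e+02  9.03557446e-03 -1.50128763e+02] [-0.10332483  0.03214933 -0.22280618]
```

View pics/hub.png

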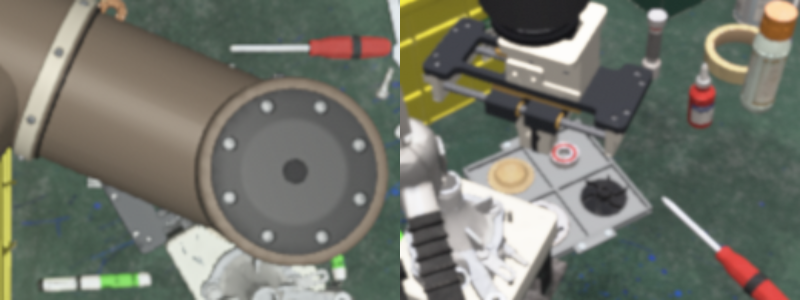

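Seen from above, the body's end at (145,245) stays clear of the white fixture plate's edge at (190,240), and the part layout is unchanged. Descending gently over the hub and dwelling.

>>> step_arm(increments=[{"tx":0,"ty":0,"tz":-18,"ax":0,"ay":0,"az":0,"claw":-1},{"tx":0,"ty":0,"tz":-18,"ax":0,"ay":0,"az":0,"claw":-1},{"tx":0,"ty":0,"tz":-16,"ax":0,"ay":0,"az":0,"claw":-1},{"tx":0,"ty":0,"tz":-14,"ax":0,"ay":0,"az":0,"claw":-1},{"tx":0,"ty":0,"tz":-12,"ax":0,"ay":0,"az":0,"claw":-1},{"tx":0,"ty":0,"tz":-8,"ax":0,"ay":0,"az":0,"claw":-1},{"tx":0,"ty":0,"tz":0,"ax":0,"ay":0,"az":0,"claw":-1},{"tx":0,"ty":0,"tz":0,"ax":0,"ay":0,"az":0,"claw":-1},{"tx":0,"ty":0,"tz":0,"ax":0,"ay":0,"az":0,"claw":-1},{"tx":0,"ty":0,"tz":0,"ax":0,"ay":0,"az":0,"claw":-1}])

```text
time_s: 10.65
tcp_pos: [0.4133, -0.3917, 0.0792]
eef_rot: [-179.9, 0.0, -150.1]
contact_force: [-0.2, -0.3, -0.5]
gripper_width: 0.0003
```

>>> step_arm(increments=[{"tx":0,"ty":0,"tz":0,"ax":0,"ay":0,"az":0,"claw":-1},{"tx":0,"ty":0,"tz":0,"ax":0,"ay":0,"az":0,"claw":-1},{"tx":0,"ty":0,"tz":0,"ax":0,"ay":0,"az":0,"claw":-1},{"tx":0,"ty":0,"tz":0,"ax":0,"ay":0,"az":0,"claw":-1},{"tx":0,"ty":0,"tz":0,"ax":0,"ay":0,"az":0,"claw":-1},{"tx":0,"ty":0,"tz":0,"ax":0,"ay":0,"az":0,"claw":-1},{"tx":0,"ty":0,"tz":0,"ax":0,"ay":0,"az":0,"claw":-1},{"tx":0,"ty":0,"tz":0,"ax":0,"ay":0,"az":0,"claw":-1},{"tx":0,"ty":0,"tz":0,"ax":0,"ay":0,"az":0,"claw":-1},{"tx":0,"ty":0,"tz":0,"ax":0,"ay":0,"az":0,"claw":-1},{"tx":0,"ty":0,"tz":0,"ax":0,"ay":0,"az":0,"claw":-1},{"tx":0,"ty":0,"tz":0,"ax":0,"ay":0,"az":0,"claw":-1}])

```text
time_s: 11.85
tcp_pos: [0.4129, -0.3915, 0.0786]
eef_rot: [180.0, -0.0, -150.1]
contact_force: [0.8, 0.7, -0.7]
gripper_width: 0.0004
```

>>> step_arm(increments=[{"tx":0,"ty":0,"tz":0,"ax":0,"ay":0,"az":0,"claw":-1},{"tx":0,"ty":0,"tz":0,"ax":0,"ay":0,"az":0,"claw":-1},{"tx":0,"ty":0,"tz":0,"ax":0,"ay":0,"az":0,"claw":-1},{"tx":0,"ty":0,"tz":0,"ax":0,"ay":0,"az":0,"claw":-1},{"tx":0,"ty":0,"tz":0,"ax":0,"ay":0,"az":0,"claw":-1},{"tx":0,"ty":0,"tz":0,"ax":0,"ay":0,"az":0,"claw":-1}])

```text
time_s: 12.45
tcp_pos: [0.4129, -0.3915, 0.0786]
eef_rot: [-180.0, -0.0, -150.1]
contact_force: [-0.4, 0.1, -0.1]
gripper_width: 0.0007
```

>>> step_arm(increments=[{"tx":0,"ty":0,"tz":20,"ax":0,"ay":0,"az":0,"claw":-1},{"tx":0,"ty":0,"tz":25,"ax":0,"ay":0,"az":0,"claw":-1},{"tx":0,"ty":0,"tz":25,"ax":0,"ay":0,"az":0,"claw":-1},{"tx":16,"ty":-2,"tz":0,"ax":0,"ay":0,"az":0,"claw":-1},{"tx":16,"ty":-2,"tz":0,"ax":0,"ay":0,"az":0,"claw":-1},{"tx":16,"ty":-3,"tz":0,"ax":0,"ay":0,"az":0,"claw":-1},{"tx":16,"ty":-3,"tz":0,"ax":0,"ay":0,"az":0,"claw":-1},{"tx":16,"ty":-2,"tz":0,"ax":0,"ay":0,"az":0,"claw":-1},{"tx":0,"ty":0,"tz":0,"ax":0,"ay":0,"az":0,"claw":-1},{"tx":0,"ty":0,"tz":0,"ax":0,"ay":0,"az":0,"claw":-1}])

```text
time_s: 13.45
tcp_pos: [0.4929, -0.403, 0.1469]
eef_rot: [179.9, -0.1, -150.1]
contact_force: [0.0, -0.2, -0.3]
gripper_width: 0.0006
```

>>> step_arm(increments=[{"tx":0,"ty":0,"tz":-20,"ax":0,"ay":0,"az":0,"claw":-1},{"tx":0,"ty":0,"tz":-20,"ax":0,"ay":0,"az":0,"claw":-1},{"tx":0,"ty":0,"tz":-20,"ax":0,"ay":0,"az":0,"claw":-1},{"tx":0,"ty":0,"tz":-14,"ax":0,"ay":0,"az":0,"claw":-1},{"tx":0,"ty":0,"tz":-8,"ax":0,"ay":0,"az":0,"claw":-1},{"tx":0,"ty":0,"tz":-4,"ax":0,"ay":0,"az":0,"claw":-1},{"tx":0,"ty":0,"tz":0,"ax":0,"ay":0,"az":0,"claw":-1},{"tx":0,"ty":0,"tz":0,"ax":0,"ay":0,"az":0,"claw":-1},{"tx":0,"ty":0,"tz":0,"ax":0,"ay":0,"az":0,"claw":-1},{"tx":0,"ty":0,"tz":0,"ax":0,"ay":0,"az":0,"claw":-1}])

```text
time_s: 14.45
tcp_pos: [0.4932, -0.4036, 0.0632]
eef_rot: [-180.0, 0.0, -150.1]
contact_force: [1.1, 0.2, -1.1]
gripper_width: 0.0003
```

>>> step_arm(increments=[{"tx":0,"ty":0,"tz":0,"ax":0,"ay":0,"az":0,"claw":-1},{"tx":0,"ty":0,"tz":0,"ax":0,"ay":0,"az":0,"claw":-1},{"tx":0,"ty":0,"tz":0,"ax":0,"ay":0,"az":0,"claw":-1},{"tx":0,"ty":0,"tz":0,"ax":0,"ay":0,"az":0,"claw":-1},{"tx":0,"ty":0,"tz":0,"ax":0,"ay":0,"az":0,"claw":-1},{"tx":0,"ty":0,"tz":0,"ax":0,"ay":0,"az":0,"claw":-1},{"tx":0,"ty":0,"tz":0,"ax":0,"ay":0,"az":0,"claw":-1},{"tx":0,"ty":0,"tz":0,"ax":0,"ay":0,"az":0,"claw":-1},{"tx":0,"ty":0,"tz":0,"ax":0,"ay":0,"az":0,"claw":-1},{"tx":0,"ty":0,"tz":0,"ax":0,"ay":0,"az":0,"claw":-1},{"tx":0,"ty":0,"tz":0,"ax":0,"ay":0,"az":0,"claw":-1},{"tx":0,"ty":0,"tz":0,"ax":0,"ay":0,"az":0,"claw":-1}])

```text
time_s: 15.65
tcp_pos: [0.4929, -0.4035, 0.0625]
eef_rot: [180.0, -0.0, -150.1]
contact_force: [-0.0, 0.4, -0.2]
gripper_width: 0.0002
```

>>> step_arm(increments=[{"tx":0,"ty":0,"tz":0,"ax":0,"ay":0,"az":0,"claw":-1},{"tx":0,"ty":0,"tz":0,"ax":0,"ay":0,"az":0,"claw":-1},{"tx":0,"ty":0,"tz":0,"ax":0,"ay":0,"az":0,"claw":-1},{"tx":0,"ty":0,"tz":0,"ax":0,"ay":0,"az":0,"claw":-1},{"tx":0,"ty":0,"tz":0,"ax":0,"ay":0,"az":0,"claw":-1},{"tx":0,"ty":0,"tz":0,"ax":0,"ay":0,"az":0,"claw":-1}])

```text
time_s: 16.25
tcp_pos: [0.4929, -0.4035, 0.0625]
eef_rot: [180.0, -0.0, -150.1]
contact_force: [-0.0, 0.3, -0.7]
gripper_width: 0.0002
```

Run:
```python
from plant import r, optics
import cv2,numpy as np
s=r.get_state();print(s["time_s"],s["tcp_pos"],s["eef_rot"],s["contact_force"])
I=optics.capture("scene")["image"]
cv2.imwrite("pics/imp.png",cv2.resize(I[180:330,200:400],(800,600)))
```

```text
16.25 [ 0.49288534 -0.40347704  0.06254664] [ 1.79998140e+02 -2.12323789e-03 -1.50139596e+02] [-0.03928975  0.33294676 -0.69153538]
```

View pics/imp.png

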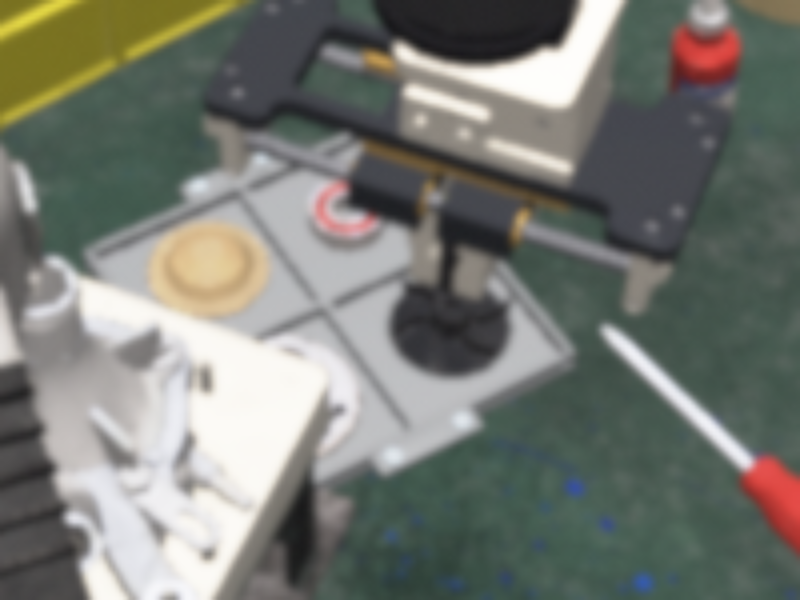

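The fingertips hover over the impeller at (450,325). The bearing, thermostat, bottle and screwdriver are at the same pixels as before. Handing in.

```bash
python3 -c "
from plant import r
print(r.close_job())"
```

```text
the job is handed in; nothing more can be done
None
```

I pointed at the red-sealed bearing, then the pulley hub, then the impeller, with the fingers shut and pointing straight down. I held each for at least two seconds and handed in at about 16 s, still over the impeller. The hand-in gave no verdict.

| Part | Offset from its measured centre | Grasp point above its top | Fingertips above its top |
|---|---|---|---|
| Bearing | about 1 mm | about 40 mm | about 21 mm |
| Pulley hub | about 1 mm | about 47 mm | about 28 mm |
| Impeller | about 0 mm | about 42 mm | about 23 mm |

- **Hub height:** I kept the hand a little higher over the hub on purpose, so the gripper body stayed clear of the white fixture. It is within the judged range but a bit more than the 2 cm asked for.
- **Contact:** force readings stayed around 1 N throughout, including when the arm was well clear of everything. That is sensor noise and too coarse to confirm the 0.3 N limit. No picture showed any contact.
- **Nothing moved:** in the last view the bearing, thermostat, impeller, thread-lock bottle and screwdriver were where they had been. The hub, marker and plug gauge were hidden or outside that crop, so I did not recheck them at the end.
- **Thermostat:** the planned path kept more than 20 mm to the side of it, and higher than 60 mm above its top when passing near it.
- **Disagreement:** the two cameras differed by up to about 8 mm in places, from partial views and shadowing. I used the top-camera values, which agreed with the given part and tray sizes.
- **Refused call:** the first move call was rejected for its format; the arm did not move.

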